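# Gauge the inside depth of a stoneware planter

### The job

Two depth gauges stand on the studio table; a cream stoneware planter stands under one of them. Take the red handle of that gauge, lower its probe gently until its foot touches the bottom inside the planter, then turn the handle clockwise (seen from above) to its stop to lock the slide at that height, and let go. Leave the other gauge, the one over the terracotta bowl, alone and do not knock the planter over or shift it.

Things in the scene. Friction and masses are not known exactly. Their poses are not given: they have to be found in the camera images.
- probe: Vertical slide of the gauge over the cream planter: brass rod 10 mm thick, steel foot 18 mm across. Origin: centre of the foot's underside, z up; 95 to 125 mm above the table at the start. Slides only vertically, drag about 2.5 N, stays where left; it can go down to 20 mm, below any planter bottom. Stand's upright is 85 mm to its -x side; nothing fixed is higher than the collar round the rod, 165 mm.
- lock (a joint): Turn (rad) of the red bar handle on top of that slide, about the rod's axis: 0 unlocked, grows clockwise seen from above, 1.1 is the locked stop; starts at 0 to 0.15, friction 0.04 N m, stays where left. Bar 14 mm thick, 62 long, 36 high, centre 170 mm straight above the slide's origin; at 0 its length lies along the slide's y axis (grip across it, along x). The slide body itself does not turn.
- planter: Cream rigid stoneware planter, loose: round pot open at the top, 96 mm across the rim, 75 mm high, wall 6 mm, about 0.45 kg. Origin at the centre of its underside, z up; its inside bottom is 8 mm above the origin. Stands on a round plywood bat whose top is 22 to 42 mm above the table, centred within 8 mm under the rod.
- spare_bar_end (a point): The other gauge, to leave alone, over the terracotta bowl: middle of one end of its red bar handle, 31 mm from that rod's axis, at mid height of the bar. Built like the first gauge; the bar's top is 18 mm above this point: pass well above it.
Things that resemble listed ones, but are neither listed nor needed, are in the scene too. Of the things that look like the planter, the larger one is meant.

How it is judged:
By the outcome, as a careful person would: the job done as asked, in the order asked, and still so for the second after the job is handed in, with the robot touching nothing.
It also fails if it takes over 38 s, if anything falls off the work surface, if the arm or the gripper's body presses on something with over 40 N, if the wrist force passes 120 N, or if a joint passes its speed limit or range.

### The arm

A 7-joint arm with a two-finger parallel gripper is mounted at the origin on the work surface. World frame = base frame: x ahead of the robot, y to its left, z up, the work surface at z = 0. Lengths are in m, angles in rad, forces in N, time in s.
With the tool pointing down it reaches from about 0.35 to 0.9 m from the base axis. Payload 7.2 kg.
Tool frame: the origin (TCP) lies midway between the tips of the shut fingers; the grasp point (between the pads) lies 19 mm behind it; z points along the fingers, y is the line along which they close (so a half turn about z gives the same grasp; the last joint's range is limited). The gripper opens to 85 mm and grips with 20 to 120 N. Pads are 22 mm wide; open, the fingers measure 114 mm over their backs; the gripper's body (76 mm by 85 mm) begins 54 mm behind the grasp point. The pads swing forward as they close: fully open they stand 13 mm farther back than shut.
Start: joints at [-1.261, 0.411, -0.013, 1.596, 0.006, 1.134, -0.082], TCP at [0.231, 0.581, 0.231] pointing down, gripper open.
Joint ranges: [-2.95, 2.95], [-0.29, 1.99], [-1.47, 1.44], [0.14, 2.54], [-1.03, 4.17], [0.13, 1.85], [-2.86, 2.86]. Speed limits (rad/s): [2.39, 2.39, 3.01, 3.01, 3.14, 3.14, 3.14].

### API

Orientations are given as a rotation vector (axis times angle).
In Python, from plant import robot gives the robot as it stands.
- The arm moves only by the tool send_rows, never from a script. Its argument "deltas" is one flat list of numbers, 5 for each row, row after row: the shift along the tool's x, y, z as a fraction of full scale, then the turn about the tool's z as a fraction of full scale, then the closure, from 0 (fully open) to 1 (shut). In form: [dx, dy, dz, turn, fingers, dx, dy, dz, turn, fingers, ...]. A call has exactly 8 rows; each row is the pose to reach, as a shift and turn from the pose commanded when the call began, along the tool's axes at that moment, turning the shorter way round; what a row does not reach only later rows make up. Full scale, the value 1, is 500 mm for a shift and 360 degrees for a turn. A row lasts 1/8 s, in which the tool goes at most 62.5 mm and 10.7 degrees, less where a joint would pass 70% of its speed; a pose out of reach is approached as far as the arm can. A call with a number of a shift or a turn outside -1 to 1 is refused whole. A call with a gripper value outside its range is refused whole. The fingers move at their own pace and stop on an object; "grip_force" is the grip in N (left out, the last holds). Time passes only in rows, so rows that repeat a pose let the fingers close, or fill a call up. It gives the time, the measured TCP pose, the force, the opening and the grip force at its end, in the units of the state.
- robot.state(): the state, without advancing time (a new reading comes with each control period).
- robot.grab_frame(name): name is "scene" or "top" or "wrist"; returns a dict with "color" (420x560x3 uint8, red, green, blue), "intrinsics" (3x3 intrinsics, pixels), "D" ([k1, k2, p1, p2, k3] as OpenCV has them; the pictures are not rectified), "position" and "orientation" of the camera in the world. Camera axes: x right, y down, z forward; pixel columns grow to the right and rows downward; lengths in m; the calibration is good to about 2 mm. A picture is of the moment at which its call begins. There is no depth.
- robot.sign_off(): hands the job in; it is judged then, once.
The state is a dict: "t": time; "joint_pos": joint angles; "qvel": joint speeds; "joint_torque": joint torques, N m; "tool_pos": TCP position; "tool_rot": TCP orientation; "ft_force": force on the tool from outside, world axes, zero at the start; "moment": the same for the moment, N m; "finger_gap": finger opening in m; "finger_force": force on a finger pad.
Only numpy, scipy, OpenCV 4.12 (cv2) and the standard library are available. Lean on these libraries where they do the work, as an engineer would, in place of code of your own. Each camera call takes 0.05 s, during which the arm holds its last target. There are 200 camera calls.

## Working session

There is one attempt and no reset: what is moved stays moved. The work goes in short steps, Python scripts to look and compute and a tool call to move; the robot and the scene stay as the last step left them, time stands still between calls to the robot, and variables do not carry over. Pictures are saved under pics/ and viewed, at most 10 in all, crops included, and the job is handed in when it is done.

Besides the shell and the picture viewer there is one more tool, called in YAML: its name, and indented under it one key for each argument. send_rows: Moves the arm, as the interface text tells. Its arguments: {"type":"object","properties":{"deltas":{"type":"array","items":{"type":"number","minimum":-1,"maximum":1}},"grip_force":{"type":"number"}},"required":["deltas"]}

```bash
mkdir -p pics; ls
python3 - <<'E'
from plant import robot
import cv2,pickle
s=robot.state();print({k:s[k] for k in('t','tool_pos','tool_rot','ft_force','finger_gap')})
for n in('scene','top'):
    f=robot.grab_frame(n);pickle.dump(f,open(f'pics/{n}0.pkl','wb'))
    cv2.imwrite(f'pics/{n}0.png',f['color'][:,:,::-1]);print(n,f['position'],f['orientation'],f['intrinsics'],f['D'])
E
```

```text
pics
{'t': 0.0, 'tool_pos': array([0.23036072, 0.58044518, 0.23044096]), 'tool_rot': array([-5.89794537e-01, -3.08550712e+00,  2.57423293e-03]), 'ft_force': array([0.23009097, 0.66946858, 0.51067979]), 'finger_gap': 0.08531856372738295}
scene [ 1.14506185 -0.52086665  1.25172907] [-2.34213049 -0.94039746  0.32565987] [[544.32725707   0.         281.39618565]
 [  0.         544.32725707 210.02583814]
 [  0.           0.           1.        ]] [-0.09975027  0.          0.          0.          0.        ]
top [0.51346556 0.04124886 1.04033563] [-2.13940867  2.17871124 -0.0724323 ] [[448.3193791    0.         281.66678696]
 [  0.         448.3193791  209.98647031]
 [  0.           0.           1.        ]] [-0.02077104  0.          0.          0.          0.        ]
```

View pics/scene0.png

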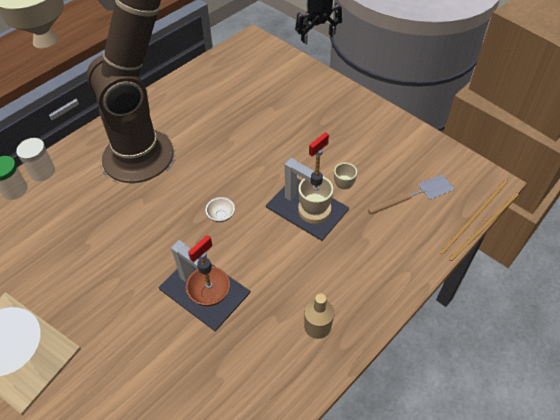

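View pics/top0.png

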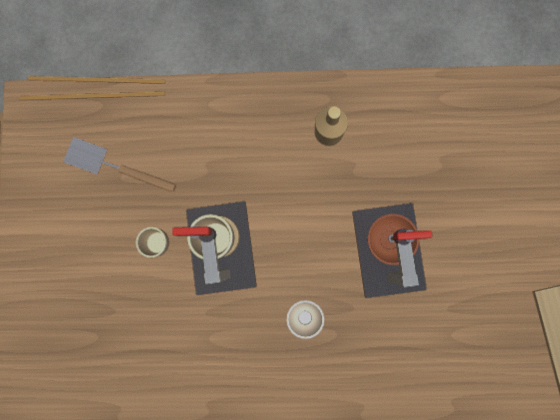

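Candidates for the gauge: red bar at scene (318,143)/top (191,231), over the cream pot; red bar at scene (201,247)/top (415,236), over the terracotta bowl. For the planter: the large cream pot at scene (315,195) against the small cream cup at scene (345,175), which is a decoy. I choose the bar at top (191,231). Next come a box fit and a close crop.

```bash
cat > h.py <<'E'
import numpy as np,cv2,pickle
from scipy.spatial.transform import Rotation as R
from scipy.optimize import minimize
def proj(f,P):
    M=R.from_rotvec(f['orientation']).as_matrix().T
    return cv2.projectPoints(np.float64(P).reshape(-1,3),M,-M@f['position'],f['intrinsics'],np.array(f['D']))[0].reshape(-1,2)
def red(f,box):
    c=f['color'].astype(int);m=(c[...,0]>70)&(c[...,0]>2.6*c[...,1])&(c[...,0]>2.6*c[...,2])
    o=np.zeros(m.shape,np.float32);x0,y0,x1,y1=box;o[y0:y1,x0:x1]=m[y0:y1,x0:x1];return o
def barpts(p):
    x,y,z,a=p;g=np.array([[i,j,k] for i in(-7,7) for j in(-31,31) for k in(-18,18)])/1000
    return g@R.from_euler('z',a).as_matrix().T+[x,y,z]
def sil(f,P):
    S=8;im=np.zeros((420*S,560*S),np.uint8);h=cv2.convexHull(np.float32((proj(f,P)+.5)*S))
    cv2.fillConvexPoly(im,np.int32(h),255);return cv2.resize(im,(560,420),interpolation=cv2.INTER_AREA)/255.
def fit(views,p0):
    c=lambda p:sum(np.abs(sil(f,barpts(p))-m).sum()/m.sum() for f,m in views)
    s=np.vstack([p0]+[np.array(p0)+d for d in np.diag([.015,.015,.02,.2])])
    r=minimize(c,p0,method='Nelder-Mead',options=dict(initial_simplex=s,maxiter=250,xatol=2e-4,fatol=1e-4));return r.x,r.fun
def ray(f,uv):
    n=cv2.undistortPoints(np.float64([[uv]]),f['intrinsics'],np.array(f['D'])).ravel()
    return R.from_rotvec(f['orientation']).as_matrix()@[*n,1]
def tri(obs):
    A=0;b=0
    for f,uv in obs:
        d=ray(f,uv);d/=np.linalg.norm(d);Q=np.eye(3)-np.outer(d,d);A=A+Q;b=b+Q@f['position']
    return np.linalg.solve(A,b)
def onplane(f,uv,z):
    d=ray(f,uv);return f['position']+d*(z-f['position'][2])/d[2]
E
python3 - <<'E'
from h import *
S,T=[pickle.load(open(f'pics/{n}0.pkl','rb')) for n in('scene','top')]
for nm,bs,bt in(('target',(295,125,340,160),(165,215,225,250)),('spare',(185,230,218,265),(385,222,440,250))):
    ms,mt=red(S,bs),red(T,bt)
    ce=lambda m:np.argwhere(m>0).mean(0)[::-1]
    p=tri([(S,ce(ms)),(T,ce(mt))]);print(nm,ms.sum(),mt.sum(),p.round(4))
    best=min((fit([(S,ms),(T,mt)],[*p,a]) for a in(-.2,.2)),key=lambda r:r[1]);print(best[0].round(4),best[1])
# plate corners from the top view
for uv in((187,207),(246,203),(255,289),(195,294)):print(onplane(T,uv,.01).round(4))
a=cv2.resize(S['color'][125:245,255:375],(480,480),interpolation=3)[:,:,::-1]
b=cv2.resize(T['color'][200:300,160:260],(300,300),interpolation=3)[:,:,::-1]
c=np.zeros((480,300,3),np.uint8);c[:300]=b
cv2.imwrite('pics/crop1.png',np.hstack([a,c]))
E
```

```text
target 214.0 250.0 [0.5526 0.2175 0.2778]
[0.5524 0.2178 0.2749 0.0246] 0.9314820597397837
spare 280.0 174.0 [ 0.5425 -0.171   0.2274]
[ 0.5412 -0.1701  0.2202  0.0883] 1.182492675231012
[0.6234 0.2897 0.01  ]
[0.63   0.1519 0.01  ]
[0.4326 0.1332 0.01  ]
[0.4232 0.2708 0.01  ]
```

View pics/crop1.png

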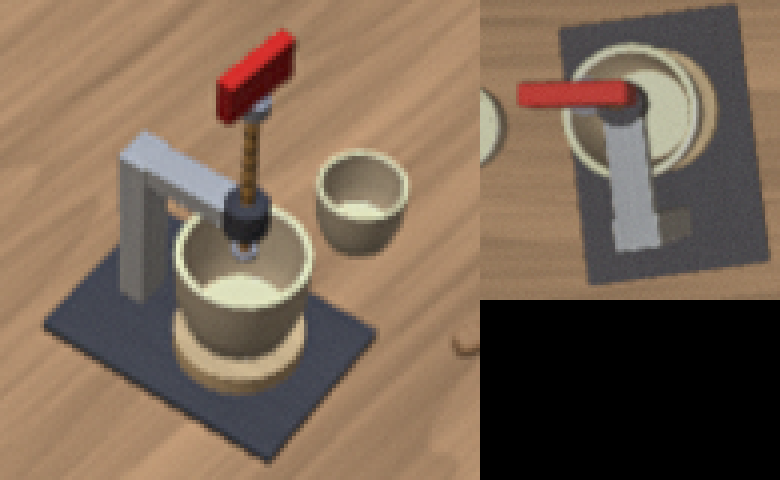

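The crop confirms the choice: the bar at scene (318,143) sits on the rod going into the larger cream pot, and the decoy cup stands beside it. The box fit has a high residual, so I'll check that and also fit the pot rim height.

Run:
```python
from h import *
S,T=[pickle.load(open(f'pics/{n}0.pkl','rb')) for n in('scene','top')]
ms,mt=red(S,(295,125,340,160)),red(T,(165,215,225,250))
for p in([.5524,.2178,.2749,.0246],[.5524,.2178,.2749,-.1],):
    for f,m in((S,ms),(T,mt)):
        s=sil(f,barpts(p));ys,xs=np.nonzero(m);q=proj(f,barpts(p))
        print(s.sum(),m.sum(),(s*m).sum(),'mask box',xs.min(),xs.max(),ys.min(),ys.max(),'proj',q.min(0).round(1),q.max(0).round(1))
print(S['color'][143,310:328].tolist());print(T['color'][222:242,185].tolist())
```

```text
305.3333333333333 214.0 213.74901960784314 mask box 309 327 133 155 proj [308.1 131.4] [329.2 157.6]
376.69803921568626 250.0 249.81176470588235 mask box 173 208 227 234 proj [170.8 226.2] [211.5 236.8]
324.6470588235294 214.0 212.51372549019607 mask box 309 327 133 155 proj [307.3 132. ] [330.1 157. ]
358.5960784313725 250.0 239.09411764705885 mask box 173 208 227 234 proj [170.5 225.5] [211.7 237.6]
[[176, 109, 84], [192, 72, 60], [214, 49, 45], [216, 46, 43], [215, 46, 45], [216, 49, 46], [210, 49, 47], [181, 43, 39], [133, 31, 27], [81, 21, 20], [69, 11, 9], [74, 18, 16], [76, 17, 12], [75, 11, 13], [73, 12, 9], [72, 6, 10], [70, 8, 11], [86, 42, 33]]
[[151, 122, 93], [157, 129, 98], [159, 129, 99], [159, 129, 99], [137, 108, 83], [142, 71, 58], [176, 63, 56], [186, 62, 57], [187, 64, 57], [184, 62, 55], [184, 60, 55], [180, 59, 54], [163, 58, 52], [130, 59, 50], [125, 97, 75], [140, 114, 88], [143, 116, 91], [147, 117, 93], [141, 112, 87], [141, 114, 86]]
```

```bash
sed -i 's/m=(c.*$/m=(c[...,0]>35)\&(c[...,0]>1.9*c[...,1])\&(c[...,0]>1.9*c[...,2])/' h.py
python3 - <<'E'
from h import *
S,T=[pickle.load(open(f'pics/{n}0.pkl','rb')) for n in('scene','top')]
for nm,bs,bt in(('target',(303,128,335,160),(165,215,225,243)),):
    ms,mt=red(S,bs),red(T,bt)
    for f,m in((S,ms),(T,mt)):
        ys,xs=np.nonzero(m);print(m.sum(),xs.min(),xs.max(),ys.min(),ys.max())
    for a in(-.25,0,.1,.3):
        p,c=fit([(S,ms),(T,mt)],[.555,.217,.282,a]);print(p.round(4),round(c,3),sil(S,barpts(p)).sum(),sil(T,barpts(p)).sum())
print(T['color'][230,200:216].tolist())
# rim: bright ring outer ellipse in each view, via triangulating circle: fit (x,y,z) of 48 mm circle to hand pixels
rs=[(299,187),(333.5,188),(316,176.5),(316,201.5)]
rt=[(187.5,237),(233,237),(210,214.5),(210,259)]
from scipy.optimize import least_squares
th=np.linspace(0,2*np.pi,200)
def res(p):
    o=[]
    for f,r in((S,rs),(T,rt)):
        q=proj(f,np.c_[p[0]+.048*np.cos(th),p[1]+.048*np.sin(th),0*th+p[2]]);o+=[q[:,0].min()-r[0][0],q[:,0].max()-r[1][0],q[:,1].min()-r[2][1],q[:,1].max()-r[3][1]]
    return o
r=least_squares(res,[.54,.2,.1]);print(r.x.round(4),np.round(r.fun,1))
E
```

```text
250.0 309 328 132 155
305.0 173 211 227 235
[0.5532 0.2166 0.2781 0.0229] 0.472 304.84313725490193 380.6745098039216
[0.5531 0.2165 0.2778 0.0299] 0.474 303.04705882352937 382.9372549019607
[0.5532 0.2147 0.2789 0.0124] 0.479 308.73333333333335 378.721568627451
[0.553  0.2159 0.2785 0.0204] 0.481 307.1176470588236 380.29803921568634
[[188, 66, 60], [185, 61, 55], [186, 63, 58], [185, 62, 56], [184, 63, 56], [186, 64, 55], [187, 66, 60], [174, 58, 53], [146, 51, 46], [105, 46, 40], [92, 44, 38], [84, 43, 35], [70, 49, 50], [57, 51, 46], [94, 91, 80], [152, 151, 133]]
[0.5507 0.2198 0.0976] [-0.8 -0.3 -0.9  1.2 -0.2 -0.6 -0.7  0.3]
```

send_rows:
  deltas: [-0.04,-0.02,-0.08,0.01,0,-0.15,-0.076,-0.16,0.035,0,-0.26,-0.132,-0.22,0.06,0,-0.37,-0.188,-0.27,0.085,0,-0.48,-0.244,-0.278,0.11,0,-0.59,-0.3,-0.278,0.135,0,-0.69,-0.35,-0.278,0.16,0,-0.78,-0.396,-0.278,0.186,0]
  grip_force: 30

```text
t: 1.1
tool_pos: [0.5209, 0.2514, 0.3702]
tool_rot: [-2.2, -2.243, -0.0]
ft_force: [0.9, 1.2, -0.6]
finger_gap: 0.0854
finger_force: 0.0
```

Run:
```python
from h import *
from plant import robot
s=robot.state();M=R.from_rotvec(s['tool_rot']).as_matrix();print(s['t'],s['tool_pos'],M.round(3),s['joint_pos'].round(2),s['qvel'].round(2))
for g in(.553,.216,.37),:print(M.T@(np.array(g)-s['tool_pos'])/.5, np.degrees(np.arctan2(M[1,1],M[0,1])))
```

```text
1.1 [0.52089535 0.25141926 0.37024008] [[-0.019  1.    -0.   ]
 [ 1.     0.019  0.   ]
 [ 0.    -0.    -1.   ]] [-0.84  0.25  0.39  1.52 -0.1   1.39 -0.42] [ 0.56  0.24  0.47 -0.24 -0.19  0.06 -0.27]
[-0.07207052  0.06282342  0.00046566] 1.1112457071031085
```

send_rows:
  deltas: [-0.03,0.026,0,0,0,-0.06,0.05,0,0,0,-0.072,0.062,0,0,0,-0.072,0.062,0,0,0,-0.072,0.062,0,0,0,-0.072,0.062,0,0,0,-0.072,0.062,0,0,0,-0.072,0.062,0,0,0]

```text
t: 2.1
tool_pos: [0.5517, 0.2181, 0.3704]
tool_rot: [-2.194, -2.249, -0.0]
ft_force: [0.3, -0.4, 0.0]
finger_gap: 0.0855
finger_force: 0.0
```

Run:
```python
from h import *
from plant import robot
f=robot.grab_frame('wrist');pickle.dump(f,open('pics/w1.pkl','wb'))
s=robot.state();print(s['t'],s['tool_pos'],s['tool_rot'],f['position'],s['ft_force'])
im=f['color'][:,:,::-1].copy()
q=proj(f,barpts([.553,.216,.278,.022]))
for a in q:cv2.circle(im,tuple(int(v) for v in a),3,(255,255,0),1)
cv2.imwrite('pics/w1.png',im)
```

```text
2.15 [0.55176159 0.21796659 0.37032165] [-2.19397143e+00 -2.24853717e+00 -1.26573915e-04] [0.54983887 0.29267576 0.51326737] [-0.54921493 -0.1008266   0.27799432]
```

View pics/w1.png

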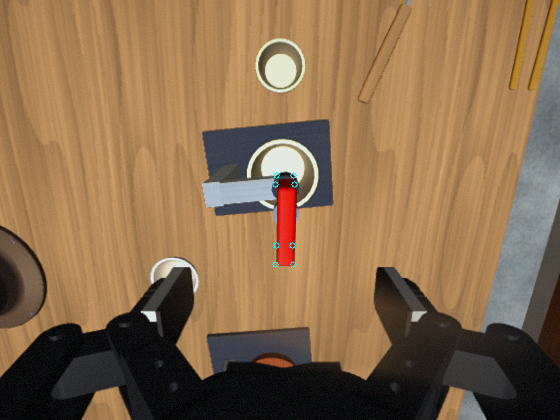

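The bar runs from (285,180) to (287,265) and lies midway between the fingers; the model corners are within about 2 px. One refinement with all three views, then descend.

Run:
```python
from h import *
from plant import robot
S,T,W=[pickle.load(open(f'pics/{n}.pkl','rb')) for n in('scene0','top0','w1')]
mw=red(W,(262,165,312,275));ys,xs=np.nonzero(mw);print(mw.sum(),xs.min(),xs.max(),ys.min(),ys.max(),proj(W,barpts([.553,.216,.278,.022])).round(1).tolist())
V=[(S,red(S,(303,128,335,160))),(T,red(T,(165,215,225,243))),(W,mw)]
for v in(V,V[2:]):
    p,c=fit(v,[.553,.216,.278,.022]);print(p.round(4),c);q=proj(W,barpts(p));print(q.min(0),q.max(0))
s=robot.state();M=R.from_rotvec(s['tool_rot']).as_matrix();print(M[:2,:2].round(3))
```

```text
1612.0 276 296 179 265 [[276.6, 245.6], [275.7, 264.0], [276.3, 175.7], [275.2, 184.8], [292.5, 245.6], [293.9, 264.0], [293.3, 175.8], [294.9, 184.8]]
[0.5537 0.2146 0.2786 0.0067] 0.5438493822847448
[275.89582363 177.47157946] [296.45510985 266.1763681 ]
[0.5537 0.2129 0.2741 0.0115] 0.035581180362964045
[276.26498187 178.53299114] [296.01456832 265.50797005]
[[-0.025  1.   ]
 [ 1.     0.025]]
```

send_rows:
  deltas: [-0.003,0.002,0.03,0,0,-0.007,0.004,0.08,0,0,-0.007,0.004,0.13,0,0,-0.007,0.004,0.18,0,0,-0.007,0.004,0.216,0,0,-0.007,0.004,0.216,0,0,-0.007,0.004,0.216,0,0.5,-0.007,0.004,0.216,0,1]
  grip_force: 35

```text
t: 3.15
tool_pos: [0.5545, 0.2146, 0.2633]
tool_rot: [2.194, 2.248, 0.003]
ft_force: [0.3, 0.4, -0.3]
finger_gap: 0.0513
finger_force: 0.0
```

send_rows:
  deltas: [0,0,0,0,1,0,0,0,0,1,0,0,0,0,1,0,0,0,0,1,0,0,0,0,1,0,0,0,0,1,0,0,0,0,1,0,0,0,0,1]

```text
t: 4.15
tool_pos: [0.5538, 0.2144, 0.2622]
tool_rot: [-2.194, -2.248, 0.0]
ft_force: [-3.5, -0.1, 1.6]
finger_gap: 0.0133
finger_force: 38.1
```

Run:
```python
from h import *
from plant import robot
f=robot.grab_frame('scene');s=robot.state();print(s['t'],s['tool_pos'],s['tool_rot'],s['ft_force'],s['moment'],s['finger_gap'])
cv2.imwrite('pics/s2.png',cv2.resize(f['color'][90:250,230:400],(680,600),interpolation=3)[:,:,::-1])
```

```text
4.2 [0.55376239 0.21444729 0.26221972] [-2.19396989e+00 -2.24823391e+00  3.75550648e-04] [-3.18453476  0.8167077   1.37631332] [ 0.01008032  0.63553684 -0.05621858] 0.013353170069695412
```

View pics/s2.png

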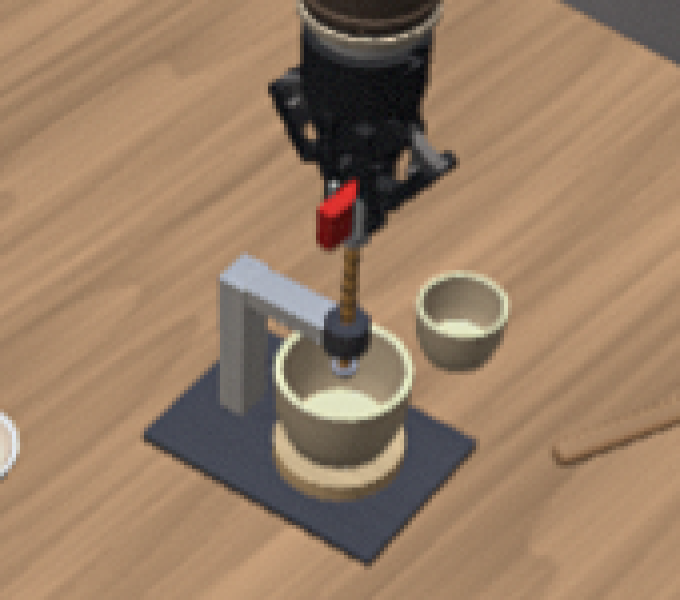

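Gripped: the bar is held at crop (340,215) and the pot is undisturbed. Foot is at about 0.107; the bottom should be at 0.03–0.05, so I lower 48 mm first, which is still above any possible bottom.

send_rows:
  deltas: [0,0,0.008,0,1,0,0,0.024,0,1,0,0,0.04,0,1,0,0,0.056,0,1,0,0,0.072,0,1,0,0,0.086,0,1,0,0,0.094,0,1,0,0,0.096,0,1]

```text
t: 5.2
tool_pos: [0.5538, 0.2144, 0.214]
tool_rot: [-2.194, -2.248, 0.001]
ft_force: [-4.2, 1.0, 0.6]
finger_gap: 0.0135
finger_force: 38.3
```

send_rows:
  deltas: [0,0,0.001,0,1,0,0,0.002,0,1,0,0,0.003,0,1,0,0,0.004,0,1,0,0,0.005,0,1,0,0,0.006,0,1,0,0,0.007,0,1,0,0,0.008,0,1]

```text
t: 6.2
tool_pos: [0.5539, 0.2144, 0.2102]
tool_rot: [-2.194, -2.248, 0.0]
ft_force: [-4.3, 0.6, 0.7]
finger_gap: 0.0132
finger_force: 38.2
```

Run:
```python
from h import *
from plant import robot
f=robot.grab_frame('scene');s=robot.state();print(s['t'],s['tool_pos'],s['tool_rot'],s['ft_force'],s['moment'],s['finger_gap'])
cv2.imwrite('pics/s3.png',cv2.resize(f['color'][120:230,260:370],(600,600),interpolation=3)[:,:,::-1])
```

```text
6.25 [0.55386442 0.21441655 0.21016139] [-2.19413606e+00 -2.24830612e+00  1.68006245e-04] [-4.91302441 -0.34970589  2.08102567] [0.09547626 0.98671953 0.04134026] 0.013824544560172696
```

View pics/s3.png

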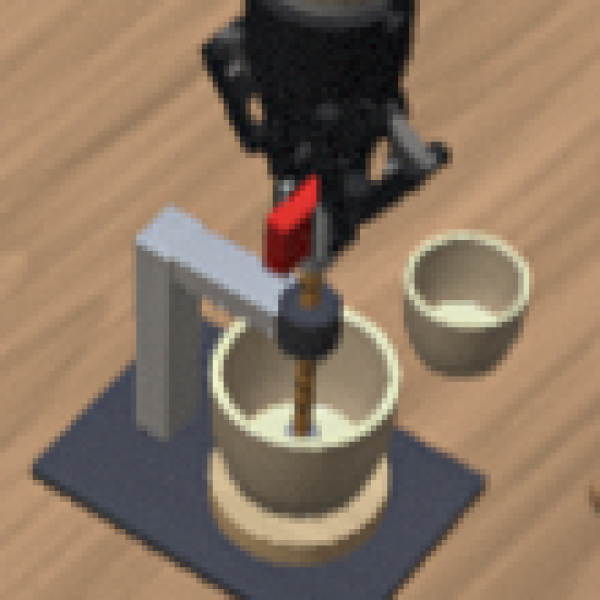

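The foot is at crop (302,432), still clear of the bottom, with only drag felt. Going on in small steps.

send_rows:
  deltas: [0,0,0.0015,0,1,0,0,0.003,0,1,0,0,0.0045,0,1,0,0,0.006,0,1,0,0,0.0075,0,1,0,0,0.009,0,1,0,0,0.0105,0,1,0,0,0.012,0,1]

```text
t: 7.25
tool_pos: [0.5538, 0.2144, 0.2042]
tool_rot: [-2.194, -2.248, 0.0]
ft_force: [-4.8, 0.4, 1.5]
finger_gap: 0.0137
finger_force: 38.2
```

send_rows:
  deltas: [0,0,0.001,0,1,0,0,0.002,0,1,0,0,0.003,0,1,0,0,0.004,0,1,0,0,0.005,0,1,0,0,0.006,0,1,0,0,0.007,0,1,0,0,0.008,0,1]

```text
t: 8.25
tool_pos: [0.5539, 0.2144, 0.2002]
tool_rot: [-2.194, -2.248, 0.0]
ft_force: [-4.9, 0.3, 1.9]
finger_gap: 0.0136
finger_force: 38.2
```

send_rows:
  deltas: [0,0,0.001,0,1,0,0,0.002,0,1,0,0,0.003,0,1,0,0,0.004,0,1,0,0,0.005,0,1,0,0,0.006,0,1,0,0,0.007,0,1,0,0,0.008,0,1]

```text
t: 9.25
tool_pos: [0.5539, 0.2144, 0.1962]
tool_rot: [-2.194, -2.248, 0.0]
ft_force: [-4.9, 1.9, 2.1]
finger_gap: 0.0134
finger_force: 38.2
```

send_rows:
  deltas: [0,0,0.001,0,1,0,0,0.002,0,1,0,0,0.003,0,1,0,0,0.004,0,1,0,0,0.005,0,1,0,0,0.006,0,1,0,0,0.006,0,1,0,0,0.006,0,1]

```text
t: 10.25
tool_pos: [0.5539, 0.2144, 0.1932]
tool_rot: [-2.194, -2.248, 0.0]
ft_force: [-4.4, 0.7, 1.3]
finger_gap: 0.0133
finger_force: 38.1
```

send_rows:
  deltas: [0,0,0.001,0,1,0,0,0.002,0,1,0,0,0.003,0,1,0,0,0.004,0,1,0,0,0.005,0,1,0,0,0.006,0,1,0,0,0.006,0,1,0,0,0.006,0,1]

```text
t: 11.25
tool_pos: [0.5539, 0.2144, 0.1904]
tool_rot: [-2.194, -2.248, 0.0]
ft_force: [-5.0, 1.4, 0.7]
finger_gap: 0.0135
finger_force: 38.2
```

send_rows:
  deltas: [0,0,0.001,0,1,0,0,0.002,0,1,0,0,0.003,0,1,0,0,0.004,0,1,0,0,0.005,0,1,0,0,0.005,0,1,0,0,0.005,0,1,0,0,0.005,0,1]

```text
t: 12.25
tool_pos: [0.5541, 0.2145, 0.1902]
tool_rot: [-2.194, -2.248, -0.003]
ft_force: [-12.3, -1.5, 18.7]
finger_gap: 0.0134
finger_force: 40.8
```

Contact: 18.7 N upward, with the tool stopped at 0.1902. Ease the command back up about 2 mm to leave only light pressure.

send_rows:
  deltas: [0,0,-0.001,0,1,0,0,-0.002,0,1,0,0,-0.003,0,1,0,0,-0.004,0,1,0,0,-0.004,0,1,0,0,-0.004,0,1,0,0,-0.004,0,1,0,0,-0.004,0,1]

```text
t: 13.25
tool_pos: [0.5539, 0.2145, 0.1903]
tool_rot: [-2.194, -2.248, -0.001]
ft_force: [-6.8, 0.4, 5.3]
finger_gap: 0.0134
finger_force: 38.8
```

send_rows:
  deltas: [0,0,0,0.015,1,0,0,0,0.035,1,0,0,0,0.055,1,0,0,0,0.075,1,0,0,0,0.095,1,0,0,0,0.115,1,0,0,0,0.135,1,0,0,0,0.15,1]

```text
t: 14.25
tool_pos: [0.5536, 0.2145, 0.1903]
tool_rot: [-2.977, -1.002, 0.001]
ft_force: [-8.4, 0.1, 5.6]
finger_gap: 0.0137
finger_force: 39.0
```

```bash
cat > st.py <<'E'
from h import *
from plant import robot
s=robot.state();M=R.from_rotvec(s['tool_rot']).as_matrix()
print(s['t'],s['tool_pos'],np.degrees(np.arctan2(M[1,1],M[0,1])),s['ft_force'],s['moment'],s['joint_torque'][-1],s['finger_gap'],s['finger_force'])
E
python3 st.py
```

```text
14.25 [0.5535542  0.21453532 0.19033172] -52.78188243582228 [-8.41910583  0.09702081  5.55555834] [ 0.05373227  1.72753974 -0.00928122] 0.8566180989146233 0.013749843859570652 39.00687790475786
```

send_rows:
  deltas: [0,0,0,0.003,1,0,0,0,0.006,1,0,0,0,0.009,1,0,0,0,0.012,1,0,0,0,0.015,1,0,0,0,0.018,1,0,0,0,0.02,1,0,0,0,0.02,1]

```text
t: 15.25
tool_pos: [0.5537, 0.2147, 0.1904]
tool_rot: [3.032, 0.823, -0.0]
ft_force: [-8.2, 0.1, 5.3]
finger_gap: 0.0137
finger_force: 55.8
```

```bash
python3 st.py
```

```text
15.25 [0.55371557 0.21471052 0.19039746] -59.63761980102639 [-8.2273359   0.14566959  5.34464196] [-0.04832588  1.54565543  1.20986713] -1.2408844381570816 0.01369391963206685 55.84124608997321
```

The stop is reached (1.2 N m resisting clockwise). Let go, then lift straight up.

send_rows:
  deltas: [0,0,0,0,0.8,0,0,0,0,0.4,0,0,0,0,0,0,0,0,0,0,0,0,0,0,0,0,0,0,0,0,0,0,0,0,0,0,0,0,0,0]

```text
t: 16.25
tool_pos: [0.5539, 0.2144, 0.1898]
tool_rot: [-3.033, -0.818, -0.0]
ft_force: [-0.3, -0.7, -0.5]
finger_gap: 0.0856
finger_force: 0.0
```

send_rows:
  deltas: [0,0,-0.02,0,0,0,0,-0.06,0,0,0,0,-0.11,0,0,0,0,-0.17,0,0,0,0,-0.23,0,0,0,0,-0.29,0,0,0,0,-0.32,0,0,0,0,-0.32,0,0]

```text
t: 17.25
tool_pos: [0.5543, 0.2144, 0.3506]
tool_rot: [-3.033, -0.818, -0.003]
ft_force: [0.3, 0.1, 0.3]
finger_gap: 0.085
finger_force: 0.0
```

```bash
python3 st.py
python3 - <<'E'
from h import *
from plant import robot
f=robot.grab_frame('scene');T=robot.grab_frame('top');W=robot.grab_frame('wrist')
for n,g in(('S',f),('T',T),('W',W)):pickle.dump(g,open(f'pics/{n}4.pkl','wb'))
a=cv2.resize(f['color'][110:240,255:385],(400,400),interpolation=3);b=cv2.resize(W['color'],(400,300),interpolation=3)
c=np.zeros((400,400,3),np.uint8);c[:300]=b
cv2.imwrite('pics/s4.png',np.hstack([a,c])[:,:,::-1])
E
```

```text
17.25 [0.55427631 0.21439892 0.3506208 ] -59.80655575093449 [0.33850003 0.05930969 0.26851113] [-0.0418048  -0.0244127  -0.04916276] -0.047530451556667686 0.08503079990848288 0.0
```

View pics/s4.png

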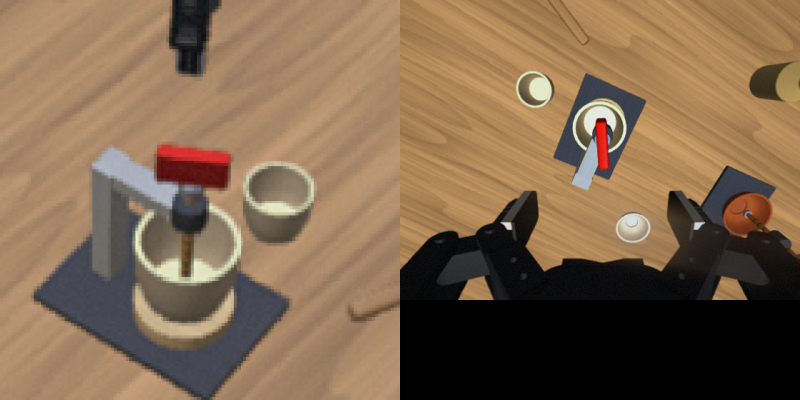

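Run:
```python
from h import *
W,S0,S4,T0,T4=[pickle.load(open(f'pics/{n}.pkl','rb')) for n in('W4','scene0','S4','top0','T4')]
q=proj(W,barpts([.5537,.2145,.205,-1.03]));x0,y0=(q.min(0)-8).astype(int);x1,y1=(q.max(0)+8).astype(int)
print(fit([(W,red(W,(x0,y0,x1,y1)))],[.5537,.2145,.205,-1.03]))
# shift of bat/planter's lower half (scene) by phase correlation
g=lambda f:np.float32(cv2.cvtColor(f['color'],6))
print(cv2.phaseCorrelate(g(S0)[195:228,290:342],g(S4)[195:228,290:342],cv2.createHanningWindow((52,33),5)))
```

```text
(array([ 0.55110923,  0.21339317,  0.19694882, -0.97660825]), np.float64(0.051064373607916165))
((0.07882945322378632, 0.10146897506175989), 0.957252749690303)
```

```bash
python3 -c "
from plant import robot
print(robot.sign_off())"
```

```text
the job is handed in; nothing more can be done
None
```

The job is handed in at about 17 s: the probe foot touches the planter bottom (one brief press of about 19 N, eased to about 5 N), the handle was turned clockwise until it resisted with 1.2 N m at the stop and released, the planter shows no visible shift, and the other gauge was left alone.

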